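# Sweep the glass offcuts into the scrap tray

### The arm

A 6-joint arm with a two-finger parallel gripper is mounted at the origin on the work surface. World frame = base frame: x ahead of the robot, y to its left, z up, the work surface at z = 0. Lengths are in m, angles in rad, forces in N, time in s.
With the tool pointing down it reaches from about 0.275 to 0.875 m from the base axis. Payload 12.5 kg.
Tool frame: the origin (TCP) lies midway between the tips of the shut fingers; the grasp point (between the pads) lies 19 mm behind it; z points along the fingers, y is the line along which they close (so a half turn about z gives the same grasp; the last joint's range is limited). The gripper opens to 85 mm and grips with 20 to 120 N. Pads are 22 mm wide; open, the fingers measure 114 mm over their backs; the gripper's body (76 mm by 85 mm) begins 54 mm behind the grasp point. The pads swing forward as they close: fully open they stand 13 mm farther back than shut.
Start: joints at [1.119, 0.351, 1.652, -0, 1.139, -0.085], TCP at [0.197, 0.513, 0.231] pointing down, gripper open.
Joint ranges: [-2.75, 2.75], [-0.79, 2.1], [0.01, 2.65], [-1.57, 4.71], [0.07, 3.14], [-2.87, 2.87]. Speed limits (rad/s): [2.22, 2.22, 2.79, 3.14, 3.14, 3.14].

### API

Orientations are given as a unit quaternion [w, x, y, z].
In Python, from workcell import monitor, eyes, r gives the robot as it stands. The module is installed in compiled form; this text tells all that it offers.
- The arm moves only by the tool step_arm, never from a script. Its arguments are lists of equal length, an entry for each row: "angular": the turn, a rotation vector about the tool's x, y, z normalised to -1 to 1, where 1 is 360 degrees, a list of three; "dp": the shift along the tool's x, y, z normalised to -1 to 1, where 1 is 0.4 m, a list of three; "claw": the opening, from -1 (shut) to 1 (fully open). In form: {"angular": [[wx, wy, wz], ...], "dp": [[x, y, z], ...], "claw": [claw, ...]}. A call has 1 to 10 rows; each row is the pose to reach, as a shift and turn from the pose commanded when the call began, along the tool's axes at that moment, turning the shorter way round; what a row does not reach only later rows make up. A row lasts 1/10 s, in which the tool goes at most 50 mm and 8.59 degrees, less where a joint would pass 70% of its speed; a pose out of reach is approached as far as the arm can. A call with a number of a shift or a turn outside -1 to 1 is refused whole. A call with a gripper value outside its range is refused whole. The fingers move at their own pace and stop on an object; "newtons" is the grip in N (left out, the last holds). Time passes only in rows, so rows that repeat a pose let the fingers close. It gives the time, the measured TCP pose, the force, the opening and the grip force at its end, in the units of the state.
- monitor.get_obs(): the state, without advancing time (a new reading comes with each control period).
- eyes.snapshot(name): name is "side" or "top" or "wrist"; returns a dict with "img" (420x560x3 uint8, red, green, blue), "fovy" (degrees; the focal length in pixels is half the picture's height over the tangent of half this angle, whatever the lens; pixels are square), "cx", "cy" (the principal point, pixels), "R" (3x3) and "t" (3): a world point X has camera coordinates R X + t. Camera axes: x right, y down, z forward; pixel columns grow to the right and rows downward; lengths in m; the calibration is good to about 2 mm. The wrist camera is an equidistant fisheye: a pixel r from the principal point sees the ray r / f radians off the axis. A picture is of the moment at which its call begins. There is no depth.
- r.finish_job(): hands the job in; it is judged then, once.
The state is a dict: "time": time; "joint_pos": joint angles; "dq": joint speeds; "joint_efforts": joint torques, N m; "tool_pos": TCP position; "ee_rot": TCP orientation; "contact_force": force on the tool from outside, world axes, zero at the start; "torque": the same for the moment, N m; "opening": finger opening in m; "gripper_force": force on a finger pad.
Only numpy, scipy, OpenCV 4.12 (cv2) and the standard library are available. Lean on these libraries where they do the work, as an engineer would, in place of code of your own. Each camera call takes 0.05 s, during which the arm holds its last target. There are 200 camera calls.

### The job

Clear the cutting board: with your fingertips, sweep the three bare glass offcuts (amber, green and blue) along the board and over its edge so that all three end up lying in the grey metal scrap tray. Slide them only, never pick one up. Leave the two copper-foiled pieces, the solder spool, the flux jar, the glass cutter and the pliers where they are.

Things in the scene. Friction and masses are not known exactly. Their poses are not given: they have to be found in the camera images.
- board: Plywood work board, fixed, 310 mm along its x by 300 mm along its y, top surface 60 mm above the table. Origin at the middle of its underside on the table, z up; at yaw 0 its axes match the world's. A wooden lath 14 mm wide and 10 mm high runs along its back (+x) edge; the other three edges are open. The two trays stand against its two ends (+y and -y).
- scrap_tray: Grey metal open box, fixed, a few pale and teal shards in its corners. 320 mm along its x, 150 mm along its y; walls 2.5 mm thick, 52 mm high (rim 8 mm below the board's top); inner floor at 2.5 mm. Origin at the middle of its underside, axes parallel to the board's. Stands 1.5 mm off the board's +y or -y end (varies); its middle is 226.5 mm from the board's along y, 25 mm to -x.
- parts_tray: Dark wooden parts tray with blue felt, fixed, holding finished copper-edged pieces; 320 x 150 x 24 mm, at the other end of the board. Origin at the middle of its underside. Not part of the job.
- offcut_amber: Amber, a blunt strip about 50 x 26 mm. Bare glass offcut, 6 mm thick, about 10 to 25 g, starting flat on the work board. Origin at the middle of its underside (centroid of the outline), z up; no point of it is over 31 mm from there. It slides on the wood under a light sideways push.
- offcut_green: Green, a triangle about 46 x 40 mm. Bare glass offcut, 6 mm thick, about 10 to 25 g, starting flat on the work board. Origin at the middle of its underside (centroid of the outline), z up; no point of it is over 31 mm from there. It slides on the wood under a light sideways push.
- offcut_blue: Blue, an irregular five-sided chip about 42 x 38 mm. Bare glass offcut, 6 mm thick, about 10 to 25 g, starting flat on the work board. Origin at the middle of its underside (centroid of the outline), z up; no point of it is over 31 mm from there. It slides on the wood under a light sideways push.
- foiled_red: Finished red six-sided piece edged in copper foil, 42 x 28 x 6 mm, loose on the board; leave it. Origin at the middle of its underside.
- foiled_violet: Finished violet diamond edged in copper foil, 42 x 34 x 6 mm, loose on the board; leave it. Origin at the middle of its underside.
- solder_spool: Small reel of solder with blue ends standing on the board, 38 mm across, 40 mm high; leave it. Origin at the middle of its underside.
- flux_jar: Small amber glass jar with a black lid standing on the board's back part, 39 mm across, 53 mm high; leave it. Origin at the middle of its underside.
- glass_cutter: Brass pencil-type glass cutter with a black and steel head and a red end cap, lying along the board's y at the board's back, 125 mm long, 14 mm thick; leave it. Origin under its middle.
- pliers: Running pliers with red handles lying on the table to the robot's right, about 180 mm along their x, 57 mm wide, 14 mm thick; leave them. Origin under their middle.

How it is judged:
By the outcome, as a careful person would: the job done as asked, in the order asked, and still so for the second after the job is handed in, with the robot touching nothing.
It also fails if it takes over 72 s, if anything falls off the work surface, if the arm or the gripper's body presses on something with over 40 N, if the wrist force passes 120 N, or if a joint passes its speed limit or range.

## Working session

There is one attempt and no reset: what is moved stays moved. The work goes in short steps, Python scripts to look and compute and a tool call to move; the robot and the scene stay as the last step left them, time stands still between calls to the robot, and variables do not carry over. Pictures are saved under pics/ and viewed, at most 10 in all, crops included, and the job is handed in when it is done.

Besides the shell and the picture viewer there is one more tool, called after "Call:" as name(argument=value, ...), one argument or row to a line, values as JSON. step_arm: Moves the arm, as the interface text tells. Scaled input: -1 to 1 covers 0.4 m each way for a shift and 360 degrees each way for a turn. Its arguments: {"type":"object","properties":{"angular":{"type":"array"},"dp":{"type":"array"},"claw":{"type":"array"},"newtons":{"type":"number"}},"required":["angular","dp","claw"]}

```bash
mkdir -p pics; python3 - <<'E'
from workcell import monitor, eyes, r
import cv2,pickle
o=monitor.get_obs(); print({k:(v if not hasattr(v,'tolist') else v.tolist()) for k,v in o.items()})
for n in("top","side"):
    s=eyes.snapshot(n); pickle.dump(s,open(n+".pkl","wb")); cv2.imwrite(f"pics/{n}0.png",cv2.cvtColor(s["img"],cv2.COLOR_RGB2BGR)); print(n,s["fovy"],s["cx"],s["cy"],s["R"],s["t"])
E
```

```text
{'time': 0.0, 'joint_pos': [1.1193777904728497, 0.3512464344649995, 1.6524552535676253, -1.5393319717755637e-05, 1.139087702243451, -0.08457684037445741], 'dq': [-0.0008743683534866271, 0.0013900456703133204, 0.000533879244286804, 0.0006966090101760636, -0.0006819878808183618, 0.0006869415341894834], 'joint_efforts': [0.0010810788808157668, -50.6110954284668, -29.14057731628418, -2.8118433874624316e-05, 0.004543949326034635, 6.797212819265042e-06], 'tool_pos': [0.19708546341115976, 0.5131081736536093, 0.2307409896181526], 'ee_rot': [-0.00015170949755540284, 0.1823908958355399, 0.9832259165740281, -0.0005788589637521414], 'contact_force': [0.6137500740488481, 0.35108957368667837, 1.024272060436714], 'torque': [-0.051133384088556985, 0.004148432301435508, 0.03833947948842644], 'gripper_force': 0.0, 'opening': 0.08541235467038824}
top 56.33848578570604 282.23982055882493 211.73868582574303 [[-0.01620167 -0.99953143 -0.02596977]
 [-0.98821344  0.01996163 -0.15177527]
 [ 0.15222255  0.02320467 -0.9880738 ]] [-0.07982177  0.59871362  0.85789803]
side 52.321758244549656 284.88010043928966 216.60041224595415 [[ 0.99748623 -0.07057462 -0.00636015]
 [-0.05699571 -0.74574449 -0.66378961]
 [ 0.04210365  0.66248349 -0.74789231]] [-0.60544959 -0.00685751  1.266923  ]
```

View pics/top0.png

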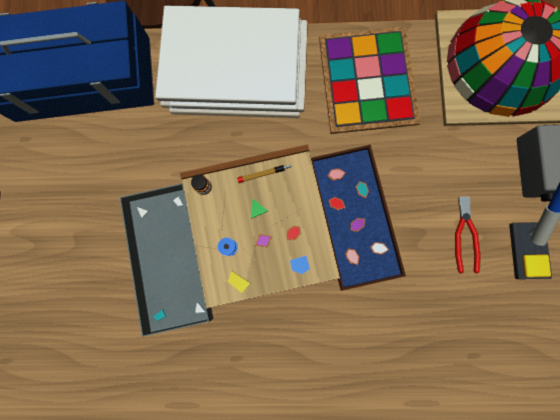

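View pics/side0.png

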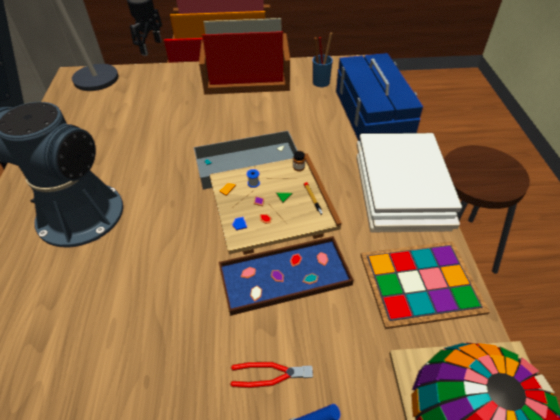

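The top view shows the scrap tray on the left (+y) of the board. Pixel positions: amber (238,282), green (258,208), blue (300,265), spool (227,246), violet (264,240), red (293,233), jar (201,184), cutter (265,173).

```bash
cat > h.py <<'E'
import numpy as np,cv2,pickle
def ray(s,uv,z):
    f=210/np.tan(np.radians(s["fovy"]/2)); R=np.array(s["R"]);t=np.array(s["t"])
    uv=np.atleast_2d(uv).astype(float); d=np.c_[(uv[:,0]-s["cx"])/f,(uv[:,1]-s["cy"])/f,np.ones(len(uv))]@R
    c=-R.T@t; return (c+d*((z-c[2])/d[:,2])[:,None])[:,:2]
RNG=dict(amber=((20,150,120),(33,255,255)),green=((50,140,70),(75,255,255)),blue=((100,120,120),(118,255,255)),violet=((140,100,60),(165,255,255)),red=((168,140,90),(180,255,255)),red2=((0,190,90),(5,255,255)))
def blobs(s,names,roi,minA=40):
    h=cv2.cvtColor(s["img"],cv2.COLOR_RGB2HSV); out=[]
    for n in names:
        m=cv2.inRange(h,*map(np.array,RNG[n])); k=np.zeros_like(m); x0,y0,x1,y1=roi; k[y0:y1,x0:x1]=m[y0:y1,x0:x1]
        for c in cv2.findContours(k,cv2.RETR_EXTERNAL,cv2.CHAIN_APPROX_NONE)[0]:
            A=cv2.contourArea(c)
            if A<minA: continue
            M=cv2.moments(c); out.append((n,A,(M["m10"]/M["m00"],M["m01"]/M["m00"]),cv2.approxPolyDP(c,2.2,True)[:,0]))
    return out
E
python3 - <<'E'
from h import *
np.set_printoptions(precision=3,suppress=True)
for cam,roi in(("top",(110,150,345,335)),("side",(190,130,340,250))):
    s=pickle.load(open(cam+".pkl","rb"))
    for n,A,c,p in blobs(s,list(RNG),roi): print(cam,n,A,np.round(c),ray(s,c,.066),ray(s,p,.066).tolist() if cam=="top" else "")
s=pickle.load(open("top.pkl","rb"))
print("board",ray(s,[(182,173),(205,305),(340,279),(312,152)],.06),"jar top",ray(s,(200,182),.113),"spool top",ray(s,(227,246),.1))
print("tray",ray(s,[(122,197),(145,333),(211,319)],.052)); print("cutter",ray(s,[(239,180),(291,167)],.07))
E
```

```text
top amber 218.0 [238. 282.] [[0.441 0.009]] [[0.4640582871826735, 0.02162295594159526], [0.44249472233279896, 0.030361564398186117], [0.4183496358795089, -0.00044109641962100654], [0.43745759276182317, -0.01582770543517814]]
top amber 75.0 [259. 173.] [[ 0.683 -0.039]] [[0.6930908720536275, -0.07396322505900652], [0.6759341274094285, -0.0028814718255155136], [0.6753655833252816, -0.028051625856968576]]
top green 114.5 [257. 209.] [[ 0.601 -0.034]] [[0.622064264679177, -0.025505568667397616], [0.5855611449318004, -0.023075830889286303], [0.5985722936059337, -0.05471197838537593]]
top blue 199.0 [300. 265.] [[ 0.476 -0.128]] [[0.49413833990361195, -0.1397910990378633], [0.4859066877377215, -0.10876266110941016], [0.464042613155265, -0.11272352413714182], [0.45934971192735097, -0.13454130680290274], [0.46567462973759727, -0.14565383688303302]]
top blue 237.5 [227. 247.] [[0.518 0.033]] [[0.5350478604712832, 0.04425181202037358], [0.5240576943824736, 0.0531203747546725], [0.5062216072573742, 0.048503406753097236], [0.5012968311402524, 0.01952150212653954], [0.5100206986286904, 0.012864087905353316], [0.5300923332339306, 0.01736991361679828]]
top violet 79.0 [263. 240.] [[ 0.531 -0.047]] [[0.5423732979635147, -0.04299221061284039], [0.5247085053259325, -0.03394391434999075], [0.5199481335822818, -0.051709343683885634], [0.5375763049352249, -0.06079625930229887]]
side amber 47.0 [226. 187.] [[0.438 0.016]] 
side green 58.0 [283. 196.] [[ 0.601 -0.034]] 
side blue 93.0 [322. 247.] [[ 0.688 -0.225]] 
side blue 100.0 [239. 223.] [[ 0.475 -0.128]] 
side blue 68.0 [252. 173.] [[0.514 0.066]] 
board [[ 0.69   0.139]
 [ 0.391  0.082]
 [ 0.443 -0.215]
 [ 0.733 -0.162]] jar top [[0.655 0.084]] spool top [[0.517 0.027]]
tray [[0.638 0.281]
 [0.332 0.215]
 [0.36  0.07 ]]
cutter [[ 0.668  0.006]
 [ 0.696 -0.113]]
```

Call:
step_arm(
  angular=[
    [0,0,0.163],
    [0,0,0.163],
    [0,0,0.163],
    [0,0,0.163],
    [0,0,0.163],
    [0,0,0.163],
    [0,0,0.163],
    [0,0,0.163],
    [0,0,0.163],
    [0,0,0.163],
  ],
  dp=[
    [-0.56,-0.55,0],
    [-0.56,-0.55,0],
    [-0.56,-0.55,0],
    [-0.56,-0.55,0],
    [-0.56,-0.55,0],
    [-0.56,-0.55,0],
    [-0.56,-0.55,0],
    [-0.56,-0.55,0],
    [-0.56,-0.55,0],
    [-0.56,-0.55,0],
  ],
  claw=[-0.41,-0.41,-0.41,-0.41,-0.41,-0.41,-0.41,-0.41,-0.41,-0.41],
  newtons=20,
)

```text
time: 1.1
tool_pos: [0.327, 0.2285, 0.2312]
ee_rot: [-0.0, 0.639, 0.769, -0.0]
contact_force: [-0.3, -0.1, 0.0]
opening: 0.0251
gripper_force: 0.0
```

Call:
step_arm(
  angular=[
    [0,0,0],
    [0,0,0],
    [0,0,0],
    [0,0,0],
    [0,0,0],
    [0,0,0],
    [0,0,0],
    [0,0,0],
    [0,0,0],
    [0,0,0],
  ],
  dp=[
    [-0.76,0.19,0],
    [-0.76,0.19,0],
    [-0.76,0.19,0],
    [-0.76,0.19,0],
    [-0.76,0.19,0],
    [-0.76,0.19,0],
    [-0.76,0.19,0],
    [-0.76,0.19,0],
    [-0.76,0.19,0.15],
    [-0.76,0.19,0.15],
  ],
  claw=[-0.41,-0.41,-0.41,-0.41,-0.41,-0.41,-0.41,-0.41,-0.41,-0.41],
)

```text
time: 2.1
tool_pos: [0.4541, -0.0556, 0.168]
ee_rot: [-0.003, 0.64, 0.769, -0.001]
contact_force: [-0.0, 0.6, 0.3]
opening: 0.0252
gripper_force: 0.0
```

```bash
python3 - <<'E'
from workcell import monitor, eyes
import cv2,pickle
print(monitor.get_obs()["tool_pos"])
s=eyes.snapshot("wrist");cv2.imwrite("pics/w1.png",cv2.cvtColor(s["img"],cv2.COLOR_RGB2BGR))
E
```

```text
[ 0.45409319 -0.05555815  0.16800557]
```

View pics/w1.png

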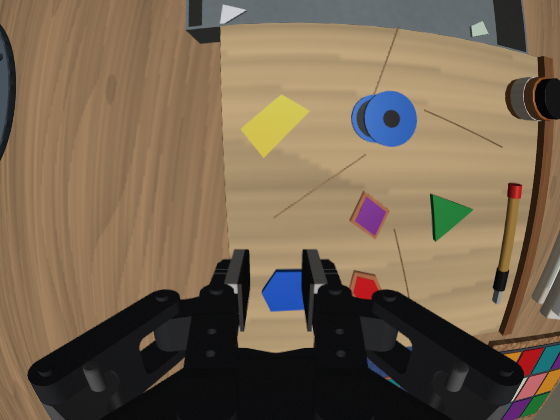

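Call:
step_arm(
  angular=[
    [0,0,0],
    [0,0,0],
    [0,0,0],
    [0,0,0],
    [0,0,0],
  ],
  dp=[
    [0,0,0.1],
    [0,0,0.2],
    [0,0,0.25],
    [0,0,0.25],
    [0,0,0.25],
  ],
  claw=[-0.41,-0.41,-0.41,-0.41,-0.41],
)

```text
time: 2.65
tool_pos: [0.4573, -0.0572, 0.0727]
ee_rot: [0.0, 0.64, 0.768, 0.0]
contact_force: [1.3, -0.9, 0.5]
opening: 0.0252
gripper_force: 0.0
```

Call:
step_arm(
  angular=[
    [0,0,0],
    [0,0,0],
    [0,0,0],
  ],
  dp=[
    [0,0,0.024],
    [0,0,0.024],
    [0,0,0.024],
  ],
  claw=[-0.41,-0.41,-0.41],
)

```text
time: 2.95
tool_pos: [0.4568, -0.0578, 0.0622]
ee_rot: [0.0, 0.641, 0.768, 0.0]
contact_force: [-0.4, 0.4, -0.4]
opening: 0.0252
gripper_force: 0.0
```

Call:
step_arm(
  angular=[
    [0,0,0],
    [0,0,0],
    [0,0,0],
    [0,0,0],
    [0,0,0],
    [0,0,0],
    [0,0,0],
    [0,0,0],
  ],
  dp=[
    [0.03,0,0],
    [0.06,0,0],
    [0.09,0,0],
    [0.12,0,0],
    [0.15,0,0],
    [0.18,0,0],
    [0.21,0,0],
    [0.21,0,0],
  ],
  claw=[-0.41,-0.41,-0.41,-0.41,-0.41,-0.41,-0.41,-0.41],
)

```text
time: 3.75
tool_pos: [0.4412, 0.0262, 0.0617]
ee_rot: [-0.0, 0.64, 0.768, -0.0]
contact_force: [-0.4, -0.0, 0.3]
opening: 0.0254
gripper_force: 0.0
```

```bash
python3 - <<'E'
from workcell import monitor, eyes
import cv2,pickle
print(monitor.get_obs()["tool_pos"])
s=eyes.snapshot("wrist");cv2.imwrite("pics/w2.png",cv2.cvtColor(s["img"],cv2.COLOR_RGB2BGR))
E
```

```text
[0.4412055  0.02616208 0.0616785 ]
```

View pics/w2.png

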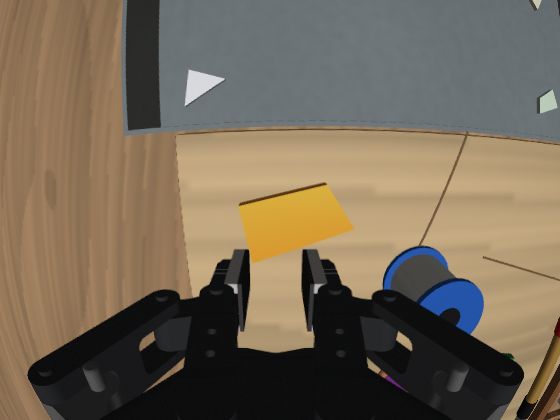

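Call:
step_arm(
  angular=[
    [0,0,0],
    [0,0,0],
    [0,0,0],
    [0,0,0],
    [0,0,0],
    [0,0,0],
    [0,0,0],
    [0,0,0],
  ],
  dp=[
    [0.03,0,0],
    [0.06,0,0],
    [0.09,0,0],
    [0.12,0,0],
    [0.15,0,0],
    [0.18,0,0],
    [0.21,0,0],
    [0.21,0,0],
  ],
  claw=[-0.41,-0.41,-0.41,-0.41,-0.41,-0.41,-0.41,-0.41],
)

```text
time: 4.6
tool_pos: [0.4262, 0.1088, 0.0617]
ee_rot: [-0.0, 0.64, 0.768, 0.0]
contact_force: [0.5, -0.6, 0.1]
opening: 0.0251
gripper_force: 0.0
```

```bash
python3 - <<'E'
from workcell import monitor, eyes
import cv2,pickle
print(monitor.get_obs()["tool_pos"])
s=eyes.snapshot("wrist");cv2.imwrite("pics/w3.png",cv2.cvtColor(s["img"],cv2.COLOR_RGB2BGR))
E
```

```text
[0.4262232  0.10878836 0.06169031]
```

View pics/w3.png

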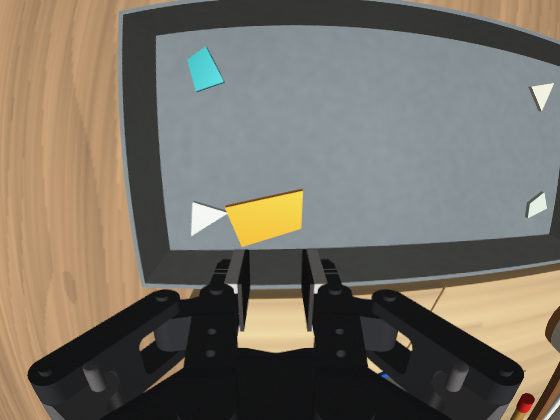

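Call:
step_arm(
  angular=[
    [0,0,0],
    [0,0,0],
    [0,0,0],
    [0,0,0],
    [0,0,0],
    [0,0,0],
    [0,0,0],
    [0,0,0],
    [0,0,0],
    [0,0,0],
  ],
  dp=[
    [0,0,-0.12],
    [0,0,-0.25],
    [-0.575,0.365,-0.25],
    [-0.575,0.365,-0.25],
    [-0.575,0.365,-0.25],
    [-0.575,0.365,-0.25],
    [-0.575,0.365,-0.25],
    [-0.575,0.365,-0.25],
    [-0.575,0.365,-0.25],
    [-0.575,0.365,-0.25],
  ],
  claw=[-0.62,-0.62,-0.62,-0.62,-0.62,-0.62,-0.62,-0.62,-0.62,-0.62],
)

```text
time: 5.65
tool_pos: [0.6108, -0.093, 0.1612]
ee_rot: [-0.001, 0.641, 0.767, -0.0]
contact_force: [-0.3, 1.0, 0.2]
opening: 0.0163
gripper_force: 0.0
```

```bash
python3 - <<'E'
from workcell import monitor, eyes
from h import *
o=monitor.get_obs();print(o["tool_pos"],o["opening"])
s=eyes.snapshot("wrist");cv2.imwrite("pics/w4.png",cv2.cvtColor(s["img"],cv2.COLOR_RGB2BGR))
# fisheye ray casting of green and blue onto z=.066, in tool axes (x,y) relative to TCP
K=(210/np.tan(np.radians(s["fovy"]/2)),s["cx"],s["cy"]);R=np.array(s["R"]);c=-R.T@np.array(s["t"])
print("cam",c)
q=o["ee_rot"];a=2*np.arctan2(q[2],q[1]);X=np.array([np.cos(a),np.sin(a)]);Y=np.array([np.sin(a),-np.cos(a)])
for n,A,m,p in blobs(s,["green","blue","violet"],(0,0,560,420),300):
    w=[]
    for u,v in np.vstack([p,[m]]).astype(float):
        d=np.array([u-K[1],v-K[2]]);r_=np.hypot(*d);th=r_/K[0];d3=np.r_[d/r_*np.sin(th),np.cos(th)]@R
        w.append((c+d3*(.066-c[2])/d3[2])[:2]-np.array(o["tool_pos"])[:2])
    w=np.array(w);print(n,A,np.round(m),np.round(np.c_[w@X,w@Y],3).tolist())
E
```

```text
[ 0.61081381 -0.09302819  0.1611519 ] 0.01633579746287012
cam [ 0.59812426 -0.02500382  0.30236764]
blue 1271.5 [111. 221.] [[0.011, -0.148], [-0.011, -0.159], [-0.027, -0.152], [-0.025, -0.123], [0.011, -0.126], [-0.008, -0.139]]
blue 2065.5 [166.  23.] [[0.169, -0.092], [0.158, -0.103], [0.143, -0.104], [0.131, -0.095], [0.128, -0.079], [0.131, -0.07], [0.14, -0.063], [0.156, -0.062], [0.165, -0.069], [0.148, -0.082]]
violet 586.0 [526. 341.] [[-0.143, 0.328], [-0.139, 0.287], [-0.186, 0.285], [-0.191, 0.322], [-0.164, 0.305]]
violet 745.5 [180. 135.] [[0.076, -0.077], [0.057, -0.084], [0.044, -0.067], [0.065, -0.06], [0.06, -0.072]]
```

View pics/w4.png

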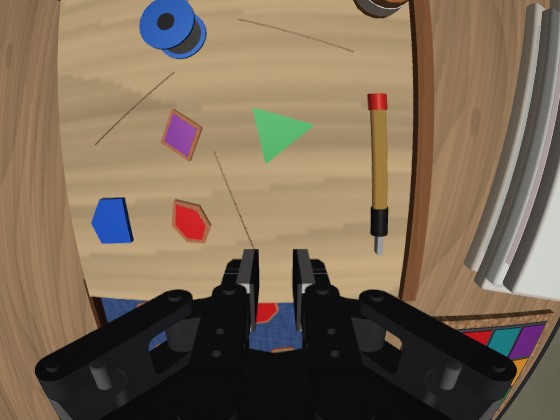

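Call:
step_arm(
  angular=[
    [0,0,0],
    [0,0,0],
    [0,0,0],
    [0,0,0],
    [0,0,0],
    [0,0,0],
  ],
  dp=[
    [0,0,0.1],
    [0,0,0.18],
    [0,0,0.22],
    [0,0,0.24],
    [0,0,0.247],
    [0,0,0.247],
  ],
  claw=[-0.62,-0.62,-0.62,-0.62,-0.62,-0.62],
)

```text
time: 6.3
tool_pos: [0.6118, -0.0926, 0.0638]
ee_rot: [0.001, 0.641, 0.768, 0.0]
contact_force: [0.6, -0.2, 0.7]
opening: 0.0166
gripper_force: 0.0
```

Call:
step_arm(
  angular=[
    [0,0,0],
    [0,0,0],
    [0,0,0],
    [0,0,0],
    [0,0,0],
    [0,0,0],
    [0,0,0],
    [0,0,0],
    [0,0,0],
    [0,0,0],
  ],
  dp=[
    [0.03,0,0],
    [0.06,0,0],
    [0.09,0,0],
    [0.12,0,0],
    [0.15,0,0],
    [0.18,0,0],
    [0.21,0,0],
    [0.24,0,0],
    [0.27,0,0],
    [0.27,0,0],
  ],
  claw=[-0.62,-0.62,-0.62,-0.62,-0.62,-0.62,-0.62,-0.62,-0.62,-0.62],
)

```text
time: 7.3
tool_pos: [0.5917, 0.0151, 0.0628]
ee_rot: [-0.0, 0.64, 0.768, -0.0]
contact_force: [0.2, 0.5, -0.0]
opening: 0.0162
gripper_force: 0.0
```

```bash
python3 - <<'E'
from workcell import monitor, eyes
import cv2,pickle
print(monitor.get_obs()["tool_pos"])
s=eyes.snapshot("wrist");cv2.imwrite("pics/w5.png",cv2.cvtColor(s["img"],cv2.COLOR_RGB2BGR))
E
```

```text
[0.59166863 0.01506609 0.06283395]
```

View pics/w5.png

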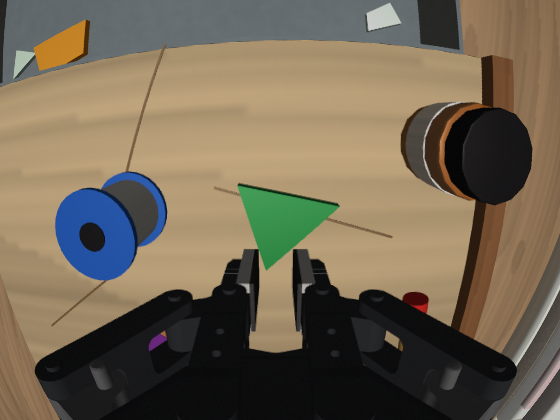

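Green is caged between the fingertips at (285,225). I'll check the linkage's clearance to the jar at (470,150) before going on.

```bash
python3 - <<'E'
from workcell import monitor, eyes
from h import *
o=monitor.get_obs();T=np.array(o["tool_pos"])
s=eyes.snapshot("wrist");f=210/np.tan(np.radians(s["fovy"]/2));R=np.array(s["R"]);c=-R.T@np.array(s["t"])
q=o["ee_rot"];a=2*np.arctan2(q[2],q[1]);X=np.array([np.cos(a),np.sin(a),0]);Y=np.array([np.sin(a),-np.cos(a),0])
def ray3(u,v):
    d=np.array([u-s["cx"],v-s["cy"]]);r=np.hypot(*d);return np.r_[d/r*np.sin(r/f),np.cos(r/f)]@R
for u,v in[(505,365),(515,375),(378,296),(372,305),(340,305),(300,252),(315,262),(395,345)]:
    d=ray3(u,v)
    for px in(0.011,):
        P=c+d*(((T-c)@X+px)/(d@X))-T; print((u,v),"y %.3f z above tip %.3f"%(P@Y,P[2]))
d=ray3(488,155);P=c+d*((.113-c[2])/d[2]);P0=P-T;print("jar lid rel tcp",P0@X,P0@Y)
d=ray3(446,155);P=c+d*((.113-c[2])/d[2]);P0=P-T;print("jar lid left edge",P0@X,P0@Y)
E
```

```text
(505, 365) y 0.062 z above tip 0.090
(515, 375) y 0.062 z above tip 0.094
(378, 296) y 0.035 z above tip 0.046
(372, 305) y 0.032 z above tip 0.052
(340, 305) y 0.021 z above tip 0.051
(300, 252) y 0.011 z above tip 0.006
(315, 262) y 0.016 z above tip 0.017
(395, 345) y 0.033 z above tip 0.074
jar lid rel tcp 0.062001574085810064 0.06889128455339633
jar lid left edge 0.060956954996648716 0.0520261730539352
```

Call:
step_arm(
  angular=[
    [0,0,0],
    [0,0,0],
    [0,0,0],
    [0,0,0],
    [0,0,0],
    [0,0,0],
    [0,0,0],
    [0,0,0],
    [0,0,0],
    [0,0,0],
  ],
  dp=[
    [0.03,0,0],
    [0.07,0,0],
    [0.11,0,0],
    [0.15,0,0],
    [0.19,0,0],
    [0.23,0,0],
    [0.27,0,0],
    [0.31,0,0],
    [0.35,0,0],
    [0.35,0,0],
  ],
  claw=[-0.62,-0.62,-0.62,-0.62,-0.62,-0.62,-0.62,-0.62,-0.62,-0.62],
)

```text
time: 8.4
tool_pos: [0.5665, 0.1534, 0.0629]
ee_rot: [-0.0, 0.64, 0.768, 0.0]
contact_force: [0.4, 0.3, 0.1]
opening: 0.0163
gripper_force: 0.0
```

```bash
python3 - <<'E'
from workcell import monitor, eyes
import cv2,pickle
print(monitor.get_obs()["tool_pos"])
s=eyes.snapshot("wrist");cv2.imwrite("pics/w6.png",cv2.cvtColor(s["img"],cv2.COLOR_RGB2BGR))
E
```

```text
[0.5664868  0.15336761 0.06286722]
```

View pics/w6.png

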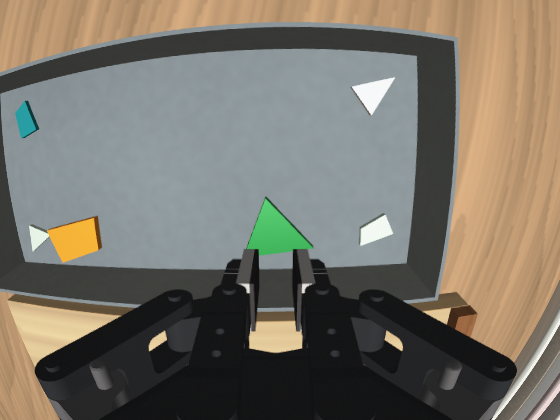

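Call:
step_arm(
  angular=[
    [0,0,0],
    [0,0,0],
    [0,0,0],
    [0,0,0],
    [0,0,0],
    [0,0,0],
    [0,0,0],
    [0,0,0],
    [0,0,0],
    [0,0,0],
  ],
  dp=[
    [0,0,-0.12],
    [0,0,-0.25],
    [-0.767,-0.349,-0.25],
    [-0.767,-0.349,-0.25],
    [-0.767,-0.349,-0.25],
    [-0.767,-0.349,-0.25],
    [-0.767,-0.349,-0.25],
    [-0.767,-0.349,-0.25],
    [-0.767,-0.349,-0.25],
    [-0.767,-0.349,-0.25],
  ],
  claw=[-0.62,-0.62,-0.62,-0.62,-0.62,-0.62,-0.62,-0.62,-0.62,-0.62],
)

```text
time: 9.45
tool_pos: [0.4834, -0.1795, 0.1631]
ee_rot: [0.0, 0.643, 0.766, -0.0]
contact_force: [-0.1, 0.1, -1.1]
opening: 0.0159
gripper_force: 0.0
```

Call:
step_arm(
  angular=[
    [0,0,0],
    [0,0,0],
    [0,0,0],
  ],
  dp=[
    [0,0,0],
    [0,0,0],
    [0,0,0],
  ],
  claw=[-0.62,-0.62,-0.62],
)

```text
time: 9.75
tool_pos: [0.4847, -0.1746, 0.1629]
ee_rot: [-0.0, 0.64, 0.768, 0.0]
contact_force: [0.2, 0.9, -0.3]
opening: 0.016
gripper_force: 0.0
```

```bash
python3 - <<'E'
from workcell import monitor, eyes
from h import *
o=monitor.get_obs();print(o["tool_pos"],o["opening"])
s=eyes.snapshot("wrist")
K=(210/np.tan(np.radians(s["fovy"]/2)),s["cx"],s["cy"]);R=np.array(s["R"]);c=-R.T@np.array(s["t"])
q=o["ee_rot"];a=2*np.arctan2(q[2],q[1]);X=np.array([np.cos(a),np.sin(a)]);Y=np.array([np.sin(a),-np.cos(a)])
for n,A,m,p in blobs(s,["blue"],(0,0,560,420),300):
    w=[]
    for u,v in np.vstack([p,[m]]).astype(float):
        d=np.array([u-K[1],v-K[2]]);r_=np.hypot(*d);th=r_/K[0];d3=np.r_[d/r_*np.sin(th),np.cos(th)]@R
        w.append((c+d3*(.066-c[2])/d3[2])[:2]-np.array(o["tool_pos"])[:2])
    w=np.array(w);print(n,A,np.round(m),np.round(np.c_[w@X,w@Y],3).tolist())
E
```

```text
[ 0.48471879 -0.1745775   0.16287008] 0.016005403344325868
blue 946.0 [271. 303.] [[-0.045, 0.012], [-0.056, 0.008], [-0.069, 0.008], [-0.063, 0.007], [-0.06, -0.001], [-0.058, 0.002], [-0.064, -0.007], [-0.062, -0.013], [-0.088, -0.013], [-0.09, -0.016], [-0.11, -0.018], [-0.113, -0.024], [-0.122, -0.024], [-0.121, -0.018], [-0.115, -0.022], [-0.114, -0.017], [-0.121, -0.017], [-0.119, -0.014], [-0.123, -0.011], [-0.126, -0.021], [-0.124, -0.007], [-0.12, -0.006], [-0.106, -0.013], [-0.095, -0.012], [-0.095, -0.01], [-0.086, -0.006], [-0.082, 0.004], [-0.085, 0.014], [-0.083, 0.008], [-0.08, 0.011], [-0.082, 0.014], [-0.077, 0.013], [-0.079, 0.011], [-0.076, 0.008], [-0.071, 0.012], [-0.073, 0.013], [-0.082, -0.005]]
blue 2297.5 [344. 261.] [[-0.025, 0.101], [-0.026, 0.086], [-0.03, 0.087], [-0.033, 0.084], [-0.032, 0.07], [-0.026, 0.075], [-0.026, 0.062], [-0.029, 0.061], [-0.027, 0.06], [-0.029, 0.059], [-0.027, 0.055], [-0.031, 0.054], [-0.027, 0.051], [-0.032, 0.049], [-0.029, 0.045], [-0.031, 0.041], [-0.027, 0.04], [-0.029, 0.004], [-0.027, -0.008], [-0.03, 0.002], [-0.031, -0
[... 2091 characters left out ...]
3, 0.177], [-0.102, 0.176], [-0.112, 0.174], [-0.1, 0.168], [-0.093, 0.171], [-0.089, 0.166], [-0.086, 0.168], [-0.09, 0.175], [-0.093, 0.175], [-0.094, 0.182], [-0.091, 0.19], [-0.084, 0.185], [-0.078, 0.189], [-0.083, 0.184], [-0.073, 0.181], [-0.087, 0.179], [-0.076, 0.171], [-0.076, 0.166], [-0.07, 0.167], [-0.071, 0.18], [-0.062, 0.179], [-0.06, 0.184], [-0.064, 0.187], [-0.07, 0.184], [-0.073, 0.189], [-0.057, 0.189], [-0.06, 0.187], [-0.059, 0.181], [-0.054, 0.189], [-0.035, 0.184], [-0.03, 0.189], [-0.03, 0.179], [-0.034, 0.176], [-0.029, 0.172], [-0.059, 0.145]]
blue 2045.0 [274. 148.] [[0.069, 0.011], [0.068, -0.01], [0.048, -0.021], [0.03, -0.014], [0.032, 0.015], [0.049, -0.002]]
```

Call:
step_arm(
  angular=[
    [0,0,0],
    [0,0,0],
    [0,0,0],
    [0,0,0],
    [0,0,0],
    [0,0,0],
  ],
  dp=[
    [0,0,0.1],
    [0,0,0.18],
    [0,0,0.22],
    [0,0,0.24],
    [0,0,0.25],
    [0,0,0.25],
  ],
  claw=[-0.62,-0.62,-0.62,-0.62,-0.62,-0.62],
)

```text
time: 10.4
tool_pos: [0.4848, -0.1753, 0.0632]
ee_rot: [0.0, 0.641, 0.768, 0.0]
contact_force: [0.1, -0.7, 0.3]
opening: 0.0161
gripper_force: 0.0
```

Call:
step_arm(
  angular=[
    [0,0,0],
    [0,0,0],
    [0,0,0],
    [0,0,0],
    [0,0,0],
    [0,0,0],
    [0,0,0],
    [0,0,0],
    [0,0,0],
    [0,0,0],
  ],
  dp=[
    [0.03,0,0],
    [0.06,0,0],
    [0.09,0,0],
    [0.12,0,0],
    [0.15,0,0],
    [0.19,0,0],
    [0.23,0,0],
    [0.27,0,0],
    [0.31,0,0],
    [0.35,0,0],
  ],
  claw=[-0.62,-0.62,-0.62,-0.62,-0.62,-0.62,-0.62,-0.62,-0.62,-0.62],
)

```text
time: 11.4
tool_pos: [0.4595, -0.0366, 0.0632]
ee_rot: [0.001, 0.641, 0.768, 0.0]
contact_force: [0.7, -4.4, 6.2]
opening: 0.0163
gripper_force: 3.5
```

Call:
step_arm(
  angular=[
    [0,0,0],
    [0,0,0],
    [0,0,0],
    [0,0,0],
    [0,0,0],
    [0,0,0],
    [0,0,0],
    [0,0,0],
    [0,0,0],
    [0,0,0],
  ],
  dp=[
    [0.04,0,0],
    [0.08,0,0],
    [0.12,0,0],
    [0.16,0,0],
    [0.2,0,0],
    [0.24,0,0],
    [0.28,0,0],
    [0.32,0,0],
    [0.37,0,0],
    [0.37,0,0],
  ],
  claw=[-0.62,-0.62,-0.62,-0.62,-0.62,-0.62,-0.62,-0.62,-0.62,-0.62],
)

```text
time: 12.4
tool_pos: [0.4316, 0.1098, 0.0626]
ee_rot: [-0.001, 0.64, 0.768, -0.0]
contact_force: [0.0, -0.7, -0.2]
opening: 0.0164
gripper_force: 0.0
```

Call:
step_arm(
  angular=[
    [0,0,0],
    [0,0,0],
    [0,0,0],
    [0,0,0],
    [0,0,0],
    [0,0,0],
    [0,0,0],
  ],
  dp=[
    [0,0,-0.12],
    [0,0,-0.24],
    [0,0,-0.36],
    [0,0,-0.36],
    [0,0,-0.36],
    [0,0,-0.36],
    [0,0,-0.36],
  ],
  claw=[-0.62,-0.62,-0.62,-0.62,-0.62,-0.62,-0.62],
)

```text
time: 13.1
tool_pos: [0.4322, 0.1077, 0.2055]
ee_rot: [-0.001, 0.641, 0.768, -0.001]
contact_force: [1.3, 0.0, 0.2]
opening: 0.0163
gripper_force: 0.0
```

```bash
python3 - <<'E'
from workcell import monitor, eyes
import cv2,numpy as np
print(monitor.get_obs()["tool_pos"])
w=eyes.snapshot("wrist")["img"];t=eyes.snapshot("top")["img"];s=eyes.snapshot("side")["img"]
b=np.hstack([cv2.resize(t[140:345,100:380],(400,300)),cv2.resize(s[120:270,180:380],(400,300))])
a=np.hstack([cv2.resize(w,(400,300)),np.zeros((300,400,3),np.uint8)])
cv2.imwrite("pics/w7.png",cv2.cvtColor(np.vstack([a,b]),cv2.COLOR_RGB2BGR))
E
```

```text
[0.43216099 0.10773463 0.20553208]
```

View pics/w7.png

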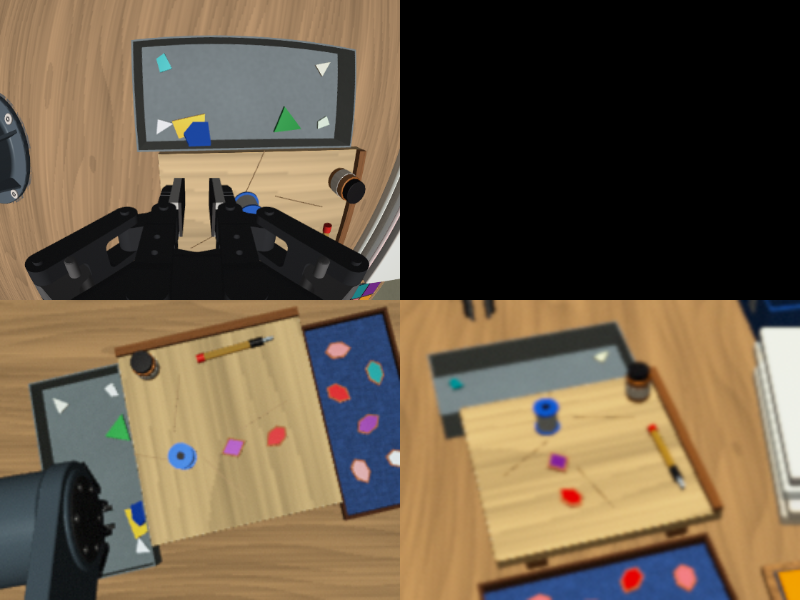

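All three offcuts are in the tray, and the red, violet, spool, jar and cutter look unmoved. Blue overlaps amber near the tray's board-side wall (wrist inset ~ (198,133)), so I'll look at it enlarged.

```bash
python3 - <<'E'
from workcell import monitor, eyes
import cv2
s=eyes.snapshot("wrist")
w=s["img"];cv2.imwrite("pics/w8.png",cv2.cvtColor(cv2.resize(w[130:230,180:320],(770,550),interpolation=cv2.INTER_CUBIC),cv2.COLOR_RGB2BGR))
E
```

```text
(no output)
```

View pics/w8.png

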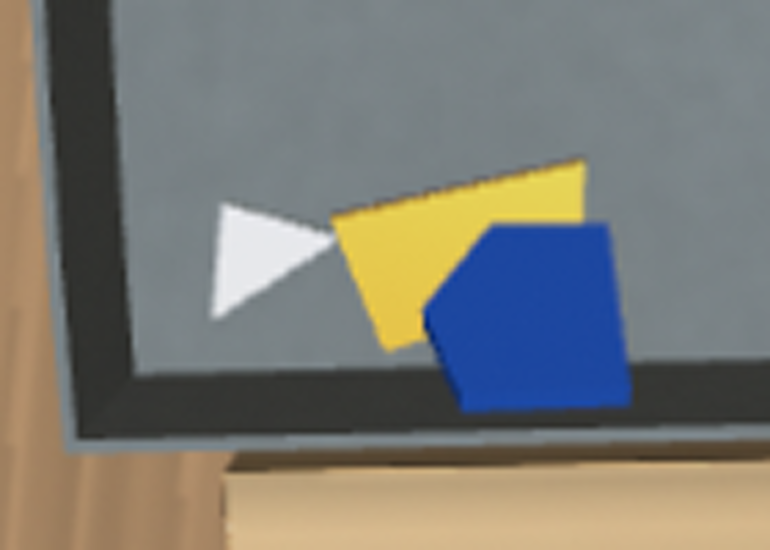

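Blue leans with its near edge up on the wall, and I want it lying flat. I'll triangulate it from two wrist views.

```bash
cat > tri.py <<'E'
from workcell import monitor, eyes
from h import *
import sys
s=eyes.snapshot("wrist"); f=210/np.tan(np.radians(s["fovy"]/2)); R=np.array(s["R"]); c=-R.T@np.array(s["t"]); out={}
h=cv2.cvtColor(s["img"],cv2.COLOR_RGB2HSV); RNG["blue"]=((105,150,60),(122,255,255))
out["cam"]=c
for n in("amber","green","blue"):
    m=cv2.inRange(h,*map(np.array,RNG[n])); m[270:]=0
    cs=[k for k in cv2.findContours(m,cv2.RETR_EXTERNAL,cv2.CHAIN_APPROX_NONE)[0] if cv2.contourArea(k)>250]
    for k in cs:
        p=cv2.approxPolyDP(k,2.5,True)[:,0].astype(float); d=p-[s["cx"],s["cy"]]; r=np.hypot(*d.T)[:,None]
        rays=np.c_[d/r*np.sin(r/f),np.cos(r/f)]@R; out.setdefault(n,[]).append((p,rays)); print(n,cv2.contourArea(k),p.tolist())
pickle.dump(out,open(sys.argv[1],"wb")); print(monitor.get_obs()["tool_pos"],c)
E
python3 tri.py a.pkl
```

```text
amber 540.5 [[284.0, 160.0], [241.0, 169.0], [249.0, 191.0], [256.0, 190.0], [255.0, 185.0], [269.0, 169.0], [284.0, 169.0]]
green 575.5 [[397.0, 150.0], [383.0, 184.0], [419.0, 179.0]]
blue 978.5 [[269.0, 171.0], [257.0, 186.0], [263.0, 204.0], [293.0, 203.0], [289.0, 171.0]]
[0.4327913  0.10782592 0.20641107] [0.41999805 0.17591002 0.34743983]
```

Call:
step_arm(
  angular=[
    [0,0,0],
    [0,0,0],
    [0,0,0],
    [0,0,0],
    [0,0,0],
    [0,0,0],
  ],
  dp=[
    [-0.1,0,0],
    [-0.2,0,0],
    [-0.25,0,0],
    [-0.25,0,0],
    [-0.25,0,0],
    [-0.25,0,0],
  ],
  claw=[-1,-1,-1,-1,-1,-1],
)

```text
time: 13.95
tool_pos: [0.4507, 0.0102, 0.2068]
ee_rot: [-0.0, 0.64, 0.768, -0.0]
contact_force: [0.1, 0.4, -1.5]
opening: -0.0004
gripper_force: 0.0
```

```bash
python3 tri.py b.pkl
```

```text
amber 450.5 [[284.0, 67.0], [240.0, 76.0], [248.0, 98.0], [257.0, 97.0], [253.0, 87.0], [263.0, 77.0], [284.0, 74.0]]
green 596.0 [[398.0, 61.0], [386.0, 94.0], [423.0, 92.0]]
blue 1905.0 [[339.0, 172.0], [331.0, 182.0], [330.0, 192.0], [340.0, 210.0], [353.0, 220.0], [370.0, 217.0], [380.0, 204.0], [377.0, 184.0], [356.0, 170.0]]
blue 785.5 [[256.0, 86.0], [262.0, 101.0], [294.0, 100.0], [290.0, 76.0], [268.0, 76.0]]
[0.45065862 0.01028895 0.20682439] [0.43774059 0.07825584 0.34798182]
```

```bash
python3 - <<'E'
import pickle,numpy as np
A,B=(pickle.load(open(x,"rb")) for x in("a.pkl","b.pkl"))
a=np.radians(10.4);X=np.array([np.cos(a),np.sin(a)]);Y=np.array([-np.sin(a),np.cos(a)]);C=np.array([.564,-.039])
def tri(n,ia,ib,kb=0):
    for i,j in zip(ia,ib):
        p,q=A[n][0][1][i],B[n][kb][1][j]
        t=np.linalg.lstsq(np.c_[p,-q],B["cam"]-A["cam"],rcond=None)[0]
        P=A["cam"]+p*t[0];Q=B["cam"]+q*t[1];M=(P+Q)/2
        print(n,"u %.3f v %.3f z %.3f gap %.4f"%((M[:2]-C)@X,(M[:2]-C)@Y,M[2],np.linalg.norm(P-Q)))
tri("amber",[0,1,2],[0,1,2]);tri("green",[0,1,2],[0,1,2]);tri("blue",[0,1,2,3,4],[4,0,1,2,3],1)
E
```

```text
amber u -0.094 v 0.195 z 0.003 gap 0.0002
amber u -0.140 v 0.185 z 0.005 gap 0.0003
amber u -0.132 v 0.162 z 0.006 gap 0.0004
green u 0.030 v 0.208 z 0.006 gap 0.0004
green u 0.016 v 0.170 z 0.006 gap 0.0003
green u 0.061 v 0.176 z 0.005 gap 0.0002
blue u -0.110 v 0.184 z 0.011 gap 0.0005
blue u -0.122 v 0.172 z 0.029 gap 0.0000
blue u -0.116 v 0.156 z 0.040 gap 0.0000
blue u -0.086 v 0.157 z 0.040 gap 0.0005
blue u -0.089 v 0.184 z 0.011 gap 0.0010
```

Amber and green lie flat. Blue leans at 45° with its upper edge at z 40 mm on the wall, so I'll nudge it down with the shut fingertips.

Call:
step_arm(
  angular=[
    [0,0,0],
    [0,0,0],
    [0,0,0],
    [0,0,0],
    [0,0,0],
    [0,0,0],
    [0,0,0],
    [0,0,0],
    [0,0,0],
    [0,0,0],
  ],
  dp=[
    [0.1,0,0],
    [0.2,0,0],
    [0.257,0,0],
    [0.257,0,0],
    [0.257,0,0.1],
    [0.257,0,0.2],
    [0.257,0,0.3],
    [0.257,0,0.37],
    [0.257,0,0.37],
    [0.257,0,0.37],
  ],
  claw=[-1,-1,-1,-1,-1,-1,-1,-1,-1,-1],
)

```text
time: 15.0
tool_pos: [0.4327, 0.1106, 0.0594]
ee_rot: [-0.0, 0.641, 0.768, -0.0]
contact_force: [0.1, -0.5, 0.0]
opening: 0.0001
gripper_force: 0.0
```

Call:
step_arm(
  angular=[
    [0,0,0],
    [0,0,0],
    [0,0,0],
    [0,0,0],
    [0,0,0],
    [0,0,0],
    [0,0,0],
  ],
  dp=[
    [0,0,0.01],
    [0,0,0.02],
    [0,0,0.03],
    [0,0,0.04],
    [0,0,0.05],
    [0,0,0.06],
    [0,0,0.06],
  ],
  claw=[-1,-1,-1,-1,-1,-1,-1],
)

```text
time: 15.7
tool_pos: [0.433, 0.1111, 0.0354]
ee_rot: [0.0, 0.641, 0.768, 0.001]
contact_force: [-3.3, 4.6, 14.1]
opening: 0.0001
gripper_force: 6.5
```

Call:
step_arm(
  angular=[
    [0,0,0],
    [0,0,0],
  ],
  dp=[
    [0,0,0.004],
    [0,0,0.008],
  ],
  claw=[-1,-1],
)

```text
time: 15.9
tool_pos: [0.4337, 0.1118, 0.0335]
ee_rot: [0.001, 0.641, 0.768, 0.002]
contact_force: [-9.6, 13.6, 46.5]
opening: 0.0
gripper_force: 21.5
```

The press jams on friction, so I'll back off. Next I'll slide blue along the wall off amber (toward +u) to break the lean.

Call:
step_arm(
  angular=[
    [0,0,0],
    [0,0,0],
    [0,0,0],
    [0,0,0],
    [0,0,0],
    [0,0,0],
    [0,0,0],
    [0,0,0],
    [0,0,0],
  ],
  dp=[
    [0,0,-0.05],
    [0,0,-0.08],
    [0,-0.06,-0.08],
    [0,-0.11,-0.08],
    [0,-0.11,-0.08],
    [0,-0.11,-0.02],
    [0,-0.11,0.02],
    [0,-0.11,0.042],
    [0,-0.11,0.042],
  ],
  claw=[-1,-1,-1,-1,-1,-1,-1,-1,-1],
)

```text
time: 16.8
tool_pos: [0.3891, 0.1027, 0.0141]
ee_rot: [-0.001, 0.641, 0.768, -0.001]
contact_force: [-0.2, 0.3, 0.7]
opening: -0.0003
gripper_force: 0.0
```

Call:
step_arm(
  angular=[
    [0,0,0],
    [0,0,0],
    [0,0,0],
    [0,0,0],
    [0,0,0],
    [0,0,0],
  ],
  dp=[
    [0,0.03,0],
    [0,0.07,0],
    [0,0.11,0],
    [0,0.15,0],
    [0,0.19,0],
    [0,0.19,0],
  ],
  claw=[-1,-1,-1,-1,-1,-1],
)

```text
time: 17.4
tool_pos: [0.4669, 0.1168, 0.0159]
ee_rot: [0.001, 0.641, 0.768, 0.001]
contact_force: [-0.7, 0.4, -0.1]
opening: -0.0
gripper_force: 0.0
```

```bash
python3 tri.py c.pkl
```

```text
amber 3520.5 [[224.0, 258.0], [223.0, 213.0], [136.0, 233.0], [155.0, 269.0], [188.0, 269.0]]
green 2047.0 [[460.0, 188.0], [427.0, 257.0], [492.0, 243.0]]
blue 4249.5 [[320.0, 192.0], [293.0, 225.0], [310.0, 269.0], [352.0, 269.0], [380.0, 233.0]]
[0.46520884 0.11652483 0.01553549] [0.45347616 0.1847801  0.15711573]
```

Call:
step_arm(
  angular=[
    [0,0,0],
    [0,0,0],
    [0,0,0],
    [0,0,0],
    [0,0,0],
    [0,0,0],
    [0,0,0],
    [0,0,0],
  ],
  dp=[
    [0,0,-0.1],
    [0,0,-0.2],
    [0,0,-0.3],
    [0,0,-0.4],
    [0,0,-0.48],
    [0,0,-0.48],
    [0,0,-0.48],
    [0,0,-0.48],
  ],
  claw=[-1,-1,-1,-1,-1,-1,-1,-1],
)

```text
time: 18.25
tool_pos: [0.4631, 0.1162, 0.2058]
ee_rot: [-0.001, 0.641, 0.768, -0.001]
contact_force: [0.2, 0.2, 0.1]
opening: -0.0002
gripper_force: 0.0
```

```bash
python3 tri.py a.pkl
```

```text
amber 908.0 [[255.0, 162.0], [212.0, 172.0], [221.0, 195.0], [255.0, 184.0]]
green 615.0 [[370.0, 151.0], [356.0, 185.0], [394.0, 181.0]]
blue 943.0 [[300.0, 154.0], [289.0, 171.0], [297.0, 190.0], [314.0, 194.0], [329.0, 173.0], [303.0, 155.0], [298.0, 159.0]]
[0.46309668 0.11619378 0.20566904] [0.45042337 0.18431313 0.34699343]
```

Call:
step_arm(
  angular=[
    [0,0,0],
    [0,0,0],
    [0,0,0],
    [0,0,0],
    [0,0,0],
    [0,0,0],
  ],
  dp=[
    [-0.1,0,0],
    [-0.2,0,0],
    [-0.25,0,0],
    [-0.25,0,0],
    [-0.25,0,0],
    [-0.25,0,0],
  ],
  claw=[-1,-1,-1,-1,-1,-1],
)

```text
time: 18.9
tool_pos: [0.4814, 0.0187, 0.2064]
ee_rot: [-0.0, 0.64, 0.768, -0.0]
contact_force: [-0.0, 0.4, -0.1]
opening: 0.0
gripper_force: 0.0
```

```bash
python3 tri.py b.pkl
```

```text
amber 944.5 [[254.0, 69.0], [210.0, 80.0], [217.0, 101.0], [220.0, 103.0], [253.0, 91.0]]
green 639.5 [[371.0, 60.0], [358.0, 94.0], [362.0, 91.0], [363.0, 94.0], [397.0, 92.0]]
blue 1885.0 [[309.0, 173.0], [296.0, 186.0], [300.0, 211.0], [308.0, 221.0], [328.0, 223.0], [342.0, 209.0], [342.0, 193.0], [328.0, 176.0], [319.0, 172.0]]
blue 378.5 [[300.0, 61.0], [300.0, 69.0], [320.0, 93.0], [330.0, 80.0]]
[0.48150752 0.01881611 0.2065219 ] [0.46864468 0.08676586 0.34759334]
```

```bash
python3 - <<'E'
import pickle,numpy as np
A,B=(pickle.load(open(x,"rb")) for x in("a.pkl","b.pkl"))
a=np.radians(10.4);X=np.array([np.cos(a),np.sin(a)]);Y=np.array([-np.sin(a),np.cos(a)]);C=np.array([.564,-.039])
uv=lambda M:((M[:2]-C)@X,(M[:2]-C)@Y,M[2])
def tri(n,ia,ib,kb=0):
    for i,j in zip(ia,ib):
        p,q=A[n][0][1][i],B[n][kb][1][j]
        t=np.linalg.lstsq(np.c_[p,-q],B["cam"]-A["cam"],rcond=None)[0]
        P=A["cam"]+p*t[0];Q=B["cam"]+q*t[1]
        print(n,"u %.3f v %.3f z %.3f"%uv((P+Q)/2),"gap %.4f"%np.linalg.norm(P-Q))
tri("amber",[0,1,2,3],[0,1,2,4]);tri("green",[0,1,2],[0,1,4]);tri("blue",[0,4],[0,3],1)
for r in A["blue"][0][1][:5]: print("blue@8.5mm u %.3f v %.3f %.3f"%uv(A["cam"]+r*(.0085-A["cam"][2])/r[2]))
from h import *
from workcell import eyes
s=eyes.snapshot("wrist");h=cv2.cvtColor(s["img"],cv2.COLOR_RGB2HSV)
for y in range(60,108,5): print(y,[tuple(int(v) for v in h[y,x]) for x in(292,300,308,316)])
s=eyes.snapshot("top")
for n,A_,c,p in blobs(s,["green","blue","violet","amber"],(110,150,345,335)): print(n,A_,np.round(c),ray(s,c,.066))
E
```

```text
amber u -0.094 v 0.196 z 0.004 gap 0.0003
amber u -0.140 v 0.185 z 0.004 gap 0.0006
amber u -0.131 v 0.162 z 0.013 gap 0.0009
amber u -0.094 v 0.172 z 0.005 gap 0.0005
green u 0.030 v 0.209 z 0.006 gap 0.0004
green u 0.016 v 0.171 z 0.004 gap 0.0000
green u 0.060 v 0.176 z 0.005 gap 0.0000
blue u -0.046 v 0.204 z 0.004 gap 0.0004
blue u -0.015 v 0.184 z 0.006 gap 0.0003
blue@8.5mm u -0.047 v 0.205 0.009
blue@8.5mm u -0.058 v 0.186 0.009
blue@8.5mm u -0.049 v 0.166 0.009
blue@8.5mm u -0.031 v 0.162 0.009
blue@8.5mm u -0.015 v 0.185 0.009
60 [(98, 23, 121), (109, 135, 197), (98, 23, 121), (98, 24, 119)]
65 [(96, 21, 121), (109, 150, 218), (109, 151, 215), (98, 23, 120)]
70 [(108, 134, 202), (109, 149, 217), (109, 152, 218), (109, 140, 202)]
75 [(108, 144, 218), (108, 147, 218), (109, 151, 218), (109, 153, 218)]
80 [(108, 144, 218), (108, 146, 218), (109, 150, 218), (109, 151, 218)]
85 [(108, 143, 218), (108, 145, 218), (108, 149, 218), (109, 150, 218)]
90 [(99, 28, 120), (108, 144, 219), (108, 146, 218), (109, 149, 219)]
95 [(101, 23, 121), (108, 142, 219), (108, 145, 218), (109, 149, 219)]
100 [(101, 23, 121), (101, 23, 120), (108, 144, 200), (108, 108, 175)]
105 [(98, 25, 123), (98, 23, 122), (100, 25, 121), (98, 25, 123)]
blue 449.0 [338. 233.] [[ 0.54370204 -0.21340864]]
blue 588.5 [330. 180.] [[ 0.66549429 -0.20083837]]
violet 80.5 [263. 240.] [[ 0.53087904 -0.047376  ]]
amber 59.5 [197. 296.] [[0.41046647 0.09858857]]
amber 82.5 [258. 174.] [[ 0.68290237 -0.03790428]]
```

All three now lie flat in the tray, and the gripper is clear above it.

```bash
python3 -c "
from workcell import r
print(r.finish_job())"
```

```text
the job is handed in; nothing more can be done
None
```

The amber, green and blue offcuts were swept into the grey scrap tray and measured lying flat there before I handed the job in at about 19 s. Blue first came to rest leaning on the tray wall; a fingertip press on it reached about 50 N at the wrist without shifting it, so I slid it flat along the wall. The violet piece measured unmoved, and the red piece, spool, jar and cutter looked undisturbed; I did not check the pliers again, but the arm never went near them.

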